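# Load the microscope carriage from the specimen bin

## Task

Pick the orange specimen mount out of the sloped bin and, while the microscope's carriage is still pulled out, set it down gently (do not drop it), polished face up and wholly inside the ring on the carriage, and let go. Then slide the carriage fully home so that the mount stands in the ring under the objective. Leave the green and blue mounts in their compartments and the glass dish and the steel cylinder on the bench where they are.

Things in the scene. Friction and masses are not known exactly. Their poses are not given: they have to be found in the camera images.
- orange_mount_mid (a point): Centre (half-way up) of the orange specimen mount: a loose resin cylinder, 32 mm in diameter, 28 mm high, about 50 g, in one of the bin's three compartments (which one varies). Its z axis is the cylinder axis, out of the polished face with the steel sample; in the bin it leans with the floor, its top 20 degrees towards the robot.
- green_mount_mid (a point): The same for the green mount, same size, in another compartment of the bin.
- blue_mount_mid (a point): The same for the blue mount, same size, in another compartment of the bin.
- bin: Fixed grey sloped bin; origin on the bench under its middle. Three compartments along its y, 94 mm apart, each 90 mm wide inside along y and 87 mm down the slope. Floor rises 20 degrees along the bin's +x; walls 4 mm thick stand 18 mm above the floor, square to it: a mount sticks out 10 mm, with 20 mm or more free on either side along y. Highest point about 75 mm.
- microscope: Fixed cream microscope; origin on the bench straight under the objective. The carriage slides home along its +y; the column begins 165 mm from the objective along +y. Objective tip 162 mm over the bench (78 mm over the carriage plate), nosepiece 36 mm in radius from 207 mm up, top at 420 mm. Bed under the carriage 70 mm wide, 70 mm high.
- carriage (a joint): Sliding carriage of the microscope: 0 fully pulled out, 0.14 m fully home against its stop, when the ring is straight under the objective. Starts 0 to 20 mm in. Slides along the microscope's y axis with about 2 N of friction and stays where it is left.
- carriage_spot (a point): Centre of the ring marked on the top face of the carriage plate, at the height of that face (84 mm over the bench). The plate is aluminium, 110 x 110 mm; the ring is a white disc with a black rim, 60 mm in diameter inside and 68 mm outside. Axes as the microscope's.
- carriage_tab (a point): Point on the mid-plane of the red upright push tab at the carriage's outer end, 135 mm from the ring centre along -y. The tab is 60 mm wide (x), 14 mm thick (y); its top is 15 mm above this point, 30 mm above the carriage plate. Push it from its -y side or pinch it across its thickness from above. Axes as the microscope's.
- petri_dish: Clear glass dish, 90 mm across, 16 mm high, on the bench beyond the bin; origin at its underside. A bystander.
- steel_reference: Bare steel cylinder, 40 mm across, 30 mm high, standing on the bench, nearer the robot than bin and microscope; origin at its underside. A bystander.
Mind the look-alikes: they are no part of the job. Of the things shaped like the part that bears orange_mount_mid, the orange one is meant.

How it is judged:
On the way:
1. the orange mount stands released in the ring, polished face up, with the carriage still out (less than 50 mm in) (horizontal distance between orange_mount_mid and carriage_spot below 0.016 m and angle between orange_mount_mid's own z axis and vertical below 0.1 rad and z of orange_mount_mid in the frame of carriage_spot between 0.01 and 0.018 m and contact force between the fingers and orange_mount below 0.05 N and linear speed of orange_mount below 0.02 m/s and value of joint carriage below 0.05 m), for 0.2 s.
At the end, for the whole second after the job is handed in: The carriage is at rest fully home (within 6 mm of its stop), and the orange mount stands on it at rest and released, polished face up (within 0.1 rad), its axis within 16 mm of the ring's centre (horizontal distance between orange_mount_mid and carriage_spot below 0.016 m and angle between orange_mount_mid's own z axis and vertical below 0.1 rad and z of orange_mount_mid in the frame of carriage_spot between 0.01 and 0.018 m and contact force between the fingers and orange_mount below 0.05 N and linear speed of orange_mount below 0.02 m/s and value of joint carriage above 0.134 m and velocity of joint carriage below 0.01 m/s); the robot touches nothing.
It fails at once if the green or blue mount is taken out of its compartment or shifted more than 50 mm (distance of any of green_mount_mid, blue_mount_mid from where it was at the start of the episode above 0.05 m).
It fails at once if the glass dish or the steel cylinder on the bench is shifted more than 40 mm (distance of any of petri_dish, steel_reference from where it was at the start of the episode above 0.04 m).
It fails at once if the orange mount is let go more than 15 mm above the carriage plate (dropped) (horizontal distance between orange_mount_mid and carriage_spot below 0.06 m and z of orange_mount_mid in the frame of carriage_spot above 0.029 m and contact force between the fingers and orange_mount below 0.01 N).
It also fails if it takes over 53 s, if anything falls off the work surface, if the arm or the gripper's body presses on something with over 40 N, if the wrist force passes 120 N, or if a joint passes its speed limit or range.

## Robot

A 6-joint arm with a two-finger parallel gripper is mounted at the origin on the work surface. World frame = base frame: x ahead of the robot, y to its left, z up, the work surface at z = 0. Lengths are in m, angles in rad, forces in N, time in s.
With the tool pointing down it reaches from about 0.275 to 0.85 m from the base axis. Payload 5.2 kg.
Tool frame: the origin (TCP) lies midway between the tips of the shut fingers; the grasp point (between the pads) lies 19 mm behind it (r.grip_point_offset is the distance from the TCP to the grasp point, in m); z points along the fingers, y is the line along which they close (so a half turn about z gives the same grasp; the last joint's range is limited). The gripper opens to 85 mm and grips with 20 to 120 N. Pads are 22 mm wide; open, the fingers measure 114 mm over their backs; the gripper's body (76 mm by 85 mm) begins 54 mm behind the grasp point. The pads swing forward as they close: fully open they stand 13 mm farther back than shut.
Start: joints at [-1.387, 0.259, 1.535, -0, 1.348, -0.203], TCP at [0.207, -0.509, 0.231] pointing down, gripper open.
Joint ranges: [-3.14, 3.14], [-0.91, 2.08], [0.19, 2.58], [-1.22, 4.36], [0.22, 2.71], [-3.12, 3.12]. Speed limits (rad/s): [2.57, 2.57, 3.14, 3.14, 3.14, 3.14].

## Interface

Orientations are given as a unit quaternion [w, x, y, z].
In Python, from station import get_state, cams, r, finder gives the robot as it stands.
- The arm moves only by the shell command python3 -m creep 'ROWS' [FORCE]. ROWS is a JSON object of lists of equal length, an entry for each row: "fingers": the finger opening in cm, from 0 to 8.54; "slide": the shift along the tool's x, y, z in cm, a list of three; "dr": the turn, a rotation vector about the tool's x, y, z in rad, a list of three. In form: {"fingers": [fingers, ...], "slide": [[x, y, z], ...], "dr": [[rx, ry, rz], ...]}. A call has 1 to 5 rows; each row is the pose to reach, as a shift and turn from the pose commanded when the call began, along the tool's axes at that moment; what a row does not reach only later rows make up. A row lasts 1/12 s, in which the tool goes at most 41.7 mm and 7.16 degrees, less where a joint would pass 70% of its speed; a pose out of reach is approached as far as the arm can. A call with a gripper value outside its range is refused whole. The fingers move at their own pace and stop on an object; FORCE is the grip in N (left out, the last holds). Time passes only in rows, so rows that repeat a pose let the fingers close. It gives the time, the measured TCP pose, the force, the opening and the grip force at its end, in the units of the state.
- get_state(): the state, without advancing time (a new reading comes with each control period).
- cams.read_camera(name): name is "scene" or "top"; returns the picture (400x640x3 uint8, red, green, blue); there is no depth.
- cams.camera_params(name): a dict with "camera_matrix" (3x3 intrinsics, pixels), "world_from_camera" (4x4, takes a point from camera to world coordinates). Camera axes: x right, y down, z forward; pixel columns grow to the right and rows downward; lengths in m; the calibration is good to about 2 mm. A picture is of the moment at which its call begins. camera_params takes no time and is no camera call.
- r.hand_in(): hands the job in; it is judged then, once.
Trained networks look in the newest picture that a camera, given by its name, has taken for a name from the list of things; names that differ only in an ending like _2 or _b are one class to them, and where a whole thing is asked for, a point or a joint stands for the part that bears it (a point fixed in the world has none). Each returns a list of dicts, best first, with "p" (0 to 1); they miss things now and then, are a little off and sometimes report something else, mostly with a low value. They report only what shows in the picture. A call takes as long as a camera call. They do not tell look-alikes from the thing itself.
- finder.find_in(camera, thing): "bbox" ([left, top, width, height] in pixels, round what is visible of it).
- finder.mark_of(camera, thing): "at" ([column, row] in pixels: a listed point, or the origin of a listed thing).
The state is a dict: "t": time; "q": joint angles; "qvel": joint speeds; "tau": joint torques, N m; "tool_pos": TCP position; "eef_rot": TCP orientation; "wrist_force": force on the tool from outside, world axes, zero at the start; "ft_torque": the same for the moment, N m; "width": opening from 0.0 (shut) to 1.0 (fully open); "finger_force": force on a finger pad.
Only numpy, scipy, OpenCV 4.12 (cv2) and the standard library are available. Lean on these libraries where they do the work, as an engineer would, in place of code of your own. Each camera call takes 0.05 s, during which the arm holds its last target. There are 200 camera calls.

## Working session

There is one attempt and no reset: what is moved stays moved. The work goes in short steps, Python scripts to look and compute and a shell command to move; the robot and the scene stay as the last step left them, time stands still between calls to the robot, and variables do not carry over. Pictures are saved under pics/ and viewed, at most 10 in all, crops included, and the job is handed in when it is done.

```bash
ls; mkdir -p pics; python3 - <<'E'
from station import get_state, cams, r, finder
import cv2,numpy as np
s=get_state();print(s, r.grip_point_offset)
for c in ("scene","top"):
    im=cams.read_camera(c);cv2.imwrite(f"pics/{c}0.png",im[:,:,::-1])
    p=cams.camera_params(c);print(c,np.round(p["camera_matrix"],1).tolist(),np.round(p["world_from_camera"],3).tolist())
    for n in ("orange_mount_mid","carriage_spot","carriage_tab","microscope","bin","petri_dish","steel_reference"):
        print(n,[(np.round(d["at"],1).tolist(),round(d["p"],2)) for d in finder.mark_of(c,n)[:4]])
E
```

```text
pics
{'t': 0.0, 'q': array([-1.38682057e+00,  2.59347701e-01,  1.53612006e+00, -1.06744380e-05,
        1.34801253e+00, -2.02830822e-01]), 'qvel': array([-0.00117076,  0.00054475, -0.00058652, -0.00017818,  0.00080266,
       -0.00032218]), 'tau': array([-2.21155926e-03, -4.46041846e+01, -2.90571767e+01, -4.15324175e-04,
        1.18107451e-02,  2.21179738e-05]), 'tool_pos': array([ 0.20737782, -0.50881164,  0.23045734]), 'eef_rot': array([-9.43824670e-04,  9.81355143e-01,  1.92200915e-01,  3.69377053e-06]), 'wrist_force': array([-0.37589669, -0.53206927,  0.5659757 ]), 'ft_torque': array([ 0.0147499 ,  0.02090476, -0.00058128]), 'finger_force': 0.0, 'width': 1.0061219189355122} 0.0187
scene [[393.6, 0.0, 321.5], [0.0, 393.6, 191.7], [0.0, 0.0, 1.0]] [[-0.47, 0.581, -0.665, 1.247], [0.883, 0.322, -0.342, 0.368], [0.016, -0.747, -0.664, 0.754], [0.0, 0.0, 0.0, 1.0]]
orange_mount_mid [([216.7, 184.6], 0.73), ([239.3, 153.6], 0.69), ([249.1, 145.8], 0.65), ([273.4, 153.8], 0.64)]
carriage_spot [([409.8, 212.8], 0.79)]
carriage_tab [([364.0, 188.9], 0.92)]
microscope [([457.6, 256.6], 0.64)]
bin [([265.6, 178.5], 0.92), ([285.9, 172.3], 0.27)]
petri_dish [([249.3, 236.8], 0.78)]
steel_reference [([340.7, 165.7], 0.55)]
top [[406.1, 0.0, 315.7], [0.0, 406.1, 199.4], [0.0, 0.0, 1.0]] [[-0.028, -0.982, 0.187, 0.434], [-1.0, 0.028, -0.0, 0.019], [-0.005, -0.187, -0.982, 0.929], [0.0, 0.0, 0.0, 1.0]]
orange_mount_mid [([431.1, 278.7], 0.71), ([459.7, 229.4], 0.6), ([450.8, 191.9], 0.54)]
carriage_spot [([204.5, 230.7], 0.63)]
carriage_tab [([274.6, 234.0], 0.59)]
microscope [([157.8, 236.4], 0.69)]
bin [([409.4, 229.3], 0.81)]
petri_dish [([363.6, 141.3], 0.63), ([458.8, 230.7], 0.49)]
steel_reference [([340.0, 308.0], 0.65)]
```

View pics/top0.png

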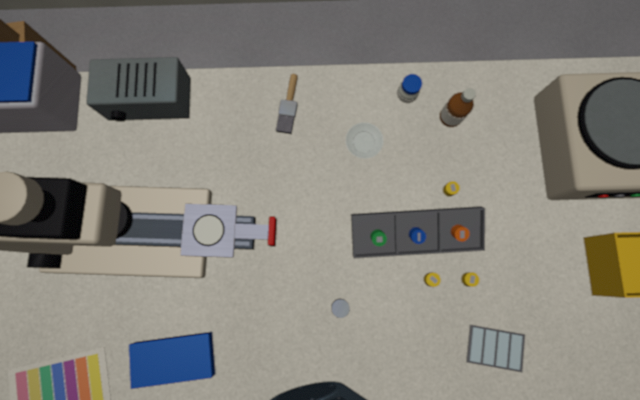

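View pics/scene0.png

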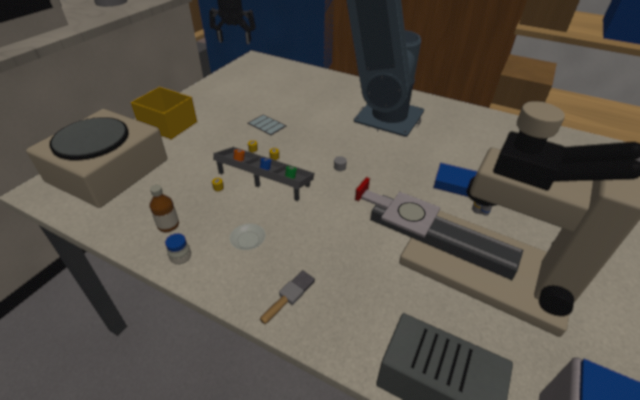

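The top view shows the orange mount in the right-hand compartment at about (461,233), with blue at (417,235) and green at (379,239). The ring is at (209,230) and the red tab at (272,231). In the scene view orange is at (239,155), the ring at (411,212) and the tab at (362,188). The finder's points agree with these.

```bash
cat > h.py <<'E'
from station import get_state, cams, r, finder
import cv2,numpy as np
from scipy.spatial.transform import Rotation as R
P={c:cams.camera_params(c) for c in("scene","top")}
def ray(c,px):
    T=np.array(P[c]["world_from_camera"]);d=T[:3,:3]@np.linalg.inv(P[c]["camera_matrix"])@[px[0],px[1],1];return T[:3,3],d/np.linalg.norm(d)
def plane(c,px,z):
    o,d=ray(c,px);return o+d*(z-o[2])/d[2]
def tri(a,b):
    o1,d1=ray("scene",a);o2,d2=ray("top",b)
    k=np.linalg.lstsq(np.c_[d1,-d2],o2-o1,rcond=None)[0]
    p,q=o1+k[0]*d1,o2+k[1]*d2;return (p+q)/2,np.linalg.norm(p-q)
def proj(c,p):
    T=np.linalg.inv(P[c]["world_from_camera"]);q=P[c]["camera_matrix"]@(T[:3,:3]@p+T[:3,3]);return q[:2]/q[2]
def pose():
    s=get_state();w=s["eef_rot"];return np.array(s["tool_pos"]),R.from_quat(np.r_[w[1:],w[0]]),s
def blob(im,hue,box,smin=120,vmin=60):
    h=cv2.cvtColor(im,cv2.COLOR_RGB2HSV);m=np.zeros(h.shape[:2],bool);x,y,w,k=box
    m[y:y+k,x:x+w]=True
    m&=(h[...,0]>=hue[0])&(h[...,0]<=hue[1])&(h[...,1]>smin)&(h[...,2]>vmin)
    ys,xs=np.nonzero(m);return np.array([xs.mean(),ys.mean()]),len(xs)
E
python3 - <<'E'
from h import *
np.set_printoptions(precision=4,suppress=True)
t=cv2.imread("pics/top0.png")[:,:,::-1];s=cv2.imread("pics/scene0.png")[:,:,::-1]
print("orange finder",tri((239.3,153.6),(459.7,229.4)))
bt=blob(t,(3,15),(445,215,35,35));bs=blob(s,(3,15),(228,143,24,22));print(bt,bs,tri(bs[0],bt[0]))
for n,a,b in(("spot",(409.8,212.8),(204.5,230.7)),("tab",(364,188.9),(274.6,234)),("bin",(265.6,178.5),(409.4,229.3)),("mic",(457.6,256.6),(157.8,236.4)),("steel",(340.7,165.7),(340,308))):
    print(n,tri(a,b))
print("spot plane .084",plane("top",(204.5,230.7),.084),plane("scene",(409.8,212.8),.084),plane("top",(209,230),.084))
def white(im,box):
    x,y,w,h=box
    c=cv2.resize(im[y:y+h,x:x+w],None,fx=8,fy=8,interpolation=cv2.INTER_CUBIC);return c
cv2.imwrite("pics/crops1.png",np.vstack([np.hstack([white(t,(170,190,50,32*1)),]),]) if 0 else np.hstack([white(t,(180,200,50,60)),white(t,(440,205,50,60))])[:,:,::-1])
E
```

```text
orange finder (array([ 0.5236, -0.2836,  0.0628]), np.float64(0.006861946194271404))
(array([459.5686, 232.3627]), 204) (array([238.614 , 155.0175]), 114) (array([ 0.5193, -0.2885,  0.0523]), np.float64(0.002663784973856229))
spot (array([0.5368, 0.2499, 0.0829]), np.float64(0.007825733495378972))
tab (array([0.5218, 0.1112, 0.0897]), np.float64(0.010796047630600469))
bin (array([ 0.5327, -0.1886,  0.0118]), np.float64(0.005796350701918372))
mic (array([ 0.5362,  0.3846, -0.0052]), np.float64(0.001988838111033919))
steel (array([ 0.3641, -0.0248,  0.0065]), np.float64(0.006151919268307974))
spot plane .084 [0.5354 0.2534 0.084 ] [0.5403 0.2467 0.084 ] [0.5366 0.244  0.084 ]
```

View pics/crops1.png

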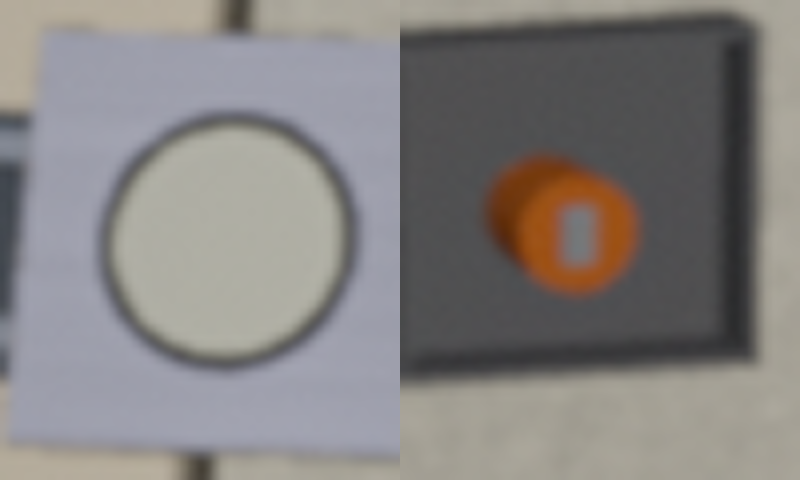

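Ring centre in the top view is about (208.6,230.0). The orange top face is centred at about (462.1,234.2), roughly mid-compartment, with its sample facing up. Next I get the bin yaw from its rim and the mount position from the floor plane.

```bash
cat >> h.py <<'E'
def rel(Rt,pt):
    p,Rc,s=pose();print("t",round(s["t"],2),"slide cm",np.round(Rc.inv().apply(pt-p)*100,2),"dr",np.round((Rc.inv()*Rt).as_rotvec(),3),"tcp",np.round(p,4))
def frame(y,z):
    y=y/np.linalg.norm(y);z=z/np.linalg.norm(z);return R.from_matrix(np.c_[np.cross(y,z),y,z])
E
python3 - <<'E'
from h import *
np.set_printoptions(precision=4,suppress=True)
t=cv2.imread("pics/top0.png")
g=cv2.cvtColor(t,cv2.COLOR_BGR2GRAY);m=np.zeros_like(g)
m[200:262,345:490]=(g[200:262,345:490]<110)*255
m[215:250,360:475]=255
m=cv2.morphologyEx(m,cv2.MORPH_OPEN,np.ones((5,5)))
c=max(cv2.findContours(m,0,2)[0],key=cv2.contourArea);q=cv2.approxPolyDP(cv2.convexHull(c),5,True)[:,0];print(q.tolist())
pts=c[:,0].astype(float)
lo=np.array([ [x,m[:,x].nonzero()[0].max()] for x in range(365,475)],float);hi=np.array([[x,m[:,x].nonzero()[0].min()] for x in range(365,475)],float)
for e,z in((lo,.0425),(hi,.075)):
    k=np.polyfit(e[:,0],e[:,1],1);a,b=[plane("top",(x,np.polyval(k,x)),z) for x in(365,475)];d=a-b;print("yaw",np.arctan2(-d[0],d[1]),a,b)
o,d=ray("top",(461.6,233.8))
for yaw in(.03,.05,.07):
    bx=np.array([np.cos(yaw),np.sin(yaw),0]);n=np.cos(.349)*np.array([0,0,1])-np.sin(.349)*bx
    c0=np.array([.5327,-.1886,.0419])+.028*n
    f=o+d*((c0-o)@n)/(d@n);print(yaw,"top",f,"mid",f-.014*n,"bin y off",(f-.014*n-c0)@[-bx[1],bx[0],0], proj("scene",f-.014*n))
# microscope yaw from scene+top: ring and tab
a=plane("top",(208.1,229.5),.084);print("ring",a,"proj scene",proj("scene",a))
E
```

```text
[[484, 209], [484, 249], [353, 256], [352, 214]]
yaw 0.030019446929690777 [ 0.4748 -0.0841  0.0425] [ 0.482  -0.323   0.0425]
yaw 0.03152547670915431 [ 0.5638 -0.0849  0.075 ] [ 0.5712 -0.3197  0.075 ]
0.03 top [ 0.5155 -0.2895  0.0644] mid [ 0.5203 -0.2894  0.0512] bin y off -0.10036178681366668 [237.7591 155.2784]
0.05 top [ 0.5156 -0.2898  0.0636] mid [ 0.5204 -0.2895  0.0505] bin y off -0.10019409980143157 [237.7334 155.4662]
0.07 top [ 0.5157 -0.29    0.0629] mid [ 0.5204 -0.2897  0.0498] bin y off -0.09998866846404225 [237.708  155.6537]
ring [0.5377 0.2459 0.084 ] proj scene [409.8262 212.0395]
```

Bin yaw is about 0.03, and the mount centre is about (0.520,-0.289,0.052), with both methods agreeing. Next is the pre-grasp, 60 mm out along the mount's axis.

```bash
cat >> h.py <<'E'
BX=np.array([np.cos(.031),np.sin(.031),0]);BY=np.array([-BX[1],BX[0],0])
N=np.cos(.349)*np.array([0,0,1])-np.sin(.349)*BX
RG=frame(-BY,-N); MID=np.array([.520,-.289,.052])
E
python3 - <<'E'
from h import *
rel(RG,MID+.002*BY+.055*N)
E
```

```text
t 0.8 slide cm [35.56 -9.46 12.76] dr [-0.062  0.345  0.352] tcp [ 0.2075 -0.5094  0.2313]
```

```bash
python3 -m creep '{"fingers":[4.4,4.4,4.4,4.4,4.4],"slide":[[4,-1,0],[8,-2,1],[12,-3,2],[16,-4,3],[20,-5,4]],"dr":[[-0.01,0.08,0.08],[-0.02,0.16,0.16],[-0.04,0.24,0.24],[-0.06,0.32,0.32],[-0.062,0.345,0.352]]}'; python3 -c "
from h import *
rel(RG,MID+.002*BY+.055*N)"
```

```text
t: 1.22
tool_pos: [0.3714, -0.3882, 0.1913]
eef_rot: [-0.003, 0.984, 0.012, 0.175]
wrist_force: [0.9, -0.3, 0.0]
width: 0.515
finger_force: 0.0
t 1.22 slide cm [ 9.38 -9.73 12.8 ] dr [ 0.001 -0.003 -0.007] tcp [ 0.3714 -0.3882  0.1913]
```

```bash
python3 -m creep '{"fingers":[4.4,4.4,4.4,4.4,4.4],"slide":[[2.3,-2.4,2.5],[4.5,-4.8,5],[6.5,-7,8],[8.5,-9,11],[8.5,-9,11]],"dr":[[0,0,0],[0,0,0],[0,0,0],[0,0,0],[0,0,0]]}'; python3 - <<'E'
from h import *
rel(RG,MID+.002*BY+.055*N)
im=cams.read_camera("scene");p=get_state()["tool_pos"];print(proj("scene",p),proj("scene",MID))
cv2.imwrite("pics/pre.png",cv2.resize(im[90:200,170:320],None,fx=5,fy=5,interpolation=cv2.INTER_CUBIC)[:,:,::-1])
E
```

```text
t: 1.63
tool_pos: [0.4877, -0.2889, 0.1138]
eef_rot: [-0.007, 0.985, 0.017, 0.172]
wrist_force: [-1.4, 0.1, 0.8]
width: 0.512
finger_force: 0.0
t 1.63 slide cm [ 0.93 -0.08  1.41] dr [-0.009  0.004  0.003] tcp [ 0.4877 -0.2889  0.1138]
[241.42735015 131.4919387 ] [237.89422011 155.04108986]
```

View pics/pre.png

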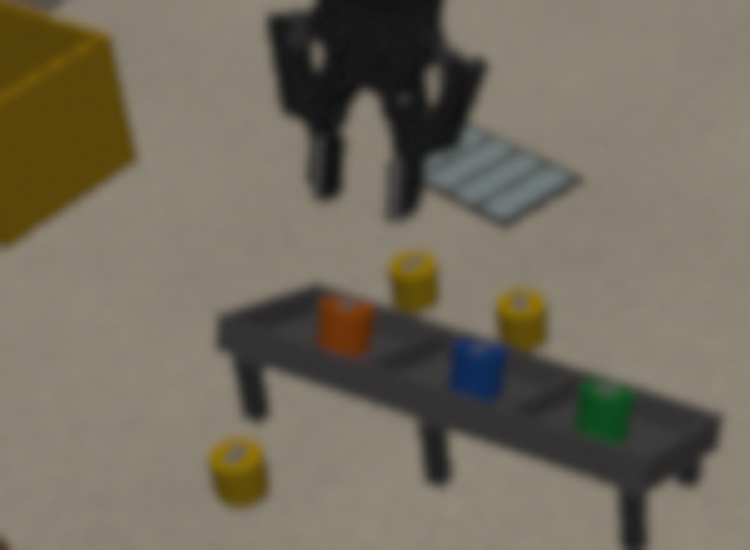

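The gripper's fingertips (crop 325,190 and 400,215) straddle the line down to the orange mount (346,325), matching the projected positions. Descending along the axis.

```bash
python3 -m creep '{"fingers":[4.4,4.4,4.4,4.4,4.4],"slide":[[0.6,-0.05,1.4],[0.9,-0.1,2.5],[0.9,-0.1,3.5],[0.9,-0.1,4.5],[0.9,-0.1,4.5]],"dr":[[0,0,0],[0,0,0],[0,0,0],[0,0,0],[0,0,0]]}'; python3 - <<'E'
from h import *
rel(RG,MID+.002*BY-.011*N)
E
```

```text
t: 2.1
tool_pos: [0.509, -0.2937, 0.0764]
eef_rot: [-0.004, 0.985, 0.015, 0.172]
wrist_force: [-0.3, -0.1, 1.0]
width: 0.518
finger_force: 0.0
t 2.1 slide cm [ 0.21 -0.63  3.78] dr [-0.002  0.002 -0.001] tcp [ 0.509  -0.2937  0.0764]
```

```bash
python3 -m creep '{"fingers":[4.4,4.4,4.4,4.4,4.4],"slide":[[0.2,-0.6,0],[0.2,-0.6,0.8],[0.2,-0.6,1.6],[0.2,-0.6,1.6],[0.2,-0.6,1.6]],"dr":[[0,0,0],[0,0,0],[0,0,0],[0,0,0],[0,0,0]]}'; python3 - <<'E'
from h import *
rel(RG,MID+.002*BY-.011*N)
im=cams.read_camera("scene")
cv2.imwrite("pics/pre2.png",cv2.resize(im[105:180,200:290],None,fx=8,fy=8,interpolation=cv2.INTER_CUBIC)[:,:,::-1])
E
```

```text
t: 2.52
tool_pos: [0.5169, -0.2875, 0.0636]
eef_rot: [-0.003, 0.985, 0.015, 0.173]
wrist_force: [0.9, -0.4, 0.2]
width: 0.509
finger_force: 0.0
t 2.52 slide cm [-0.11 -0.04  2.3 ] dr [-0.001  0.001  0.   ] tcp [ 0.5169 -0.2875  0.0636]
```

View pics/pre2.png

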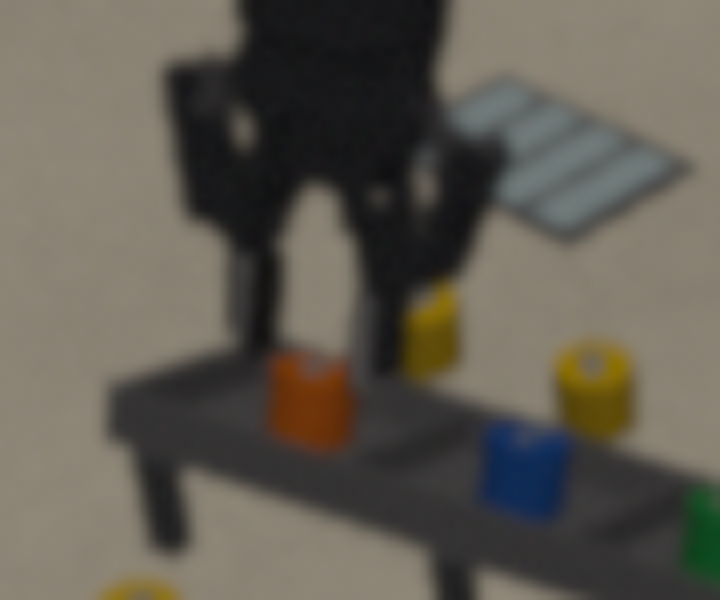

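The fingers straddle the orange mount: tips at crop (255,350) and (378,380), mount top at (312,363). Going down the last 22 mm and closing.

```bash
python3 -m creep '{"fingers":[4.4,4.4,4.4,4.4,4.4],"slide":[[-0.1,0,0.8],[-0.1,0,1.5],[-0.1,0,2.2],[-0.1,0,2.2],[-0.1,0,2.2]],"dr":[[0,0,0],[0,0,0],[0,0,0],[0,0,0],[0,0,0]]}'; python3 -m creep '{"fingers":[3.5,3,2.6,2.4,2.4],"slide":[[0,0,0],[0,0,0],[0,0,0],[0,0,0],[0,0,0]],"dr":[[0,0,0],[0,0,0],[0,0,0],[0,0,0],[0,0,0]]}' 40;python3 - <<'E'
from h import *
rel(RG,MID+.002*BY-.011*N)
E
```

```text
t: 2.98
tool_pos: [0.5234, -0.2871, 0.0422]
eef_rot: [-0.003, 0.985, 0.015, 0.173]
wrist_force: [-0.1, -0.2, 0.3]
width: 0.516
finger_force: 0.0
t: 3.4
tool_pos: [0.5236, -0.2877, 0.0433]
eef_rot: [-0.003, 0.985, 0.015, 0.174]
wrist_force: [0.3, -0.2, -0.9]
width: 0.354
finger_force: 39.6
t 3.4 slide cm [-0.05 -0.08  0.15] dr [0. 0. 0.] tcp [ 0.5236 -0.2877  0.0433]
```

```bash
python3 -m creep '{"fingers":[2.4,2.4,2.4,2.4,2.4],"slide":[[0,0,-1],[0,0,-3],[0,0,-6],[0,0,-9],[0,0,-12]],"dr":[[0,0,0],[0,0,0],[0,0,0],[0,0,0],[0,0,0]]}'; python3 - <<'E'
from h import *
rel(frame(-BY,np.array([0,0,-1.])),np.array([.538,.246,.22]))
E
```

```text
t: 3.82
tool_pos: [0.4817, -0.2886, 0.1574]
eef_rot: [-0.003, 0.985, 0.015, 0.173]
wrist_force: [0.4, -0.4, -0.6]
width: 0.363
finger_force: 39.7
t 3.82 slide cm [  8.99 -53.26  -3.39] dr [-0.    -0.348  0.   ] tcp [ 0.4817 -0.2886  0.1574]
```

```bash
python3 -m creep '{"fingers":[2.4,2.4,2.4,2.4,2.4],"slide":[[0.5,-2.5,-1],[1.5,-6,-2],[3,-9.5,-3],[4,-13,-3.4],[5,-16.5,-3.4]],"dr":[[0,-0.06,0],[0,-0.15,0],[0,-0.25,0],[0,-0.348,0],[0,-0.348,0]]}'; python3 - <<'E'
from h import *
rel(frame(-BY,np.array([0,0,-1.])),np.array([.538,.246,.20]))
E
```

```text
t: 4.23
tool_pos: [0.5155, -0.1223, 0.2079]
eef_rot: [0.002, 1.0, 0.015, 0.0]
wrist_force: [1.3, 0.3, -1.4]
width: 0.361
finger_force: 39.8
t 4.23 slide cm [  3.38 -36.75   0.64] dr [ 0.004 -0.001 -0.   ] tcp [ 0.5155 -0.1223  0.2079]
```

```bash
python3 -m creep '{"fingers":[2.4,2.4,2.4,2.4,2.4],"slide":[[0.3,-3.5,0],[0.6,-7,0],[1,-10.5,0],[1.5,-14,0],[2,-17.5,0]],"dr":[[0,0,0],[0,0,0],[0,0,0],[0,0,0],[0,0,0]]}';python3 -m creep '{"fingers":[2.4,2.4,2.4,2.4,2.4],"slide":[[0.3,-3.5,0],[0.6,-7,0],[1,-10.5,0],[1,-14,0],[1,-14,0]],"dr":[[0,0,0],[0,0,0],[0,0,0],[0,0,0],[0,0,0]]}'; python3 - <<'E'
from h import *
rel(frame(-BY,np.array([0,0,-1.])),np.array([.538,.246,.20]))
t=cv2.imread("pics/top0.png")[:,:,::-1];s=cv2.imread("pics/scene0.png")[:,:,::-1]
for hue in((0,8),(172,180)):
  for c,i,b in(("top",t,(260,210,25,45)),("scene",s,(350,172,25,35))):
    try:
      q=blob(i,hue,b,120,60);print(c,q,plane(c,q[0],.1))
    except Exception as e:print(e)
E
```

```text
t: 4.65
tool_pos: [0.527, 0.0542, 0.2058]
eef_rot: [0.0, 1.0, 0.015, 0.001]
wrist_force: [1.2, 0.4, -0.2]
width: 0.359
finger_force: 39.8
t: 5.07
tool_pos: [0.532, 0.1985, 0.2057]
eef_rot: [-0.001, 1.0, 0.018, 0.001]
wrist_force: [0.2, -0.3, -0.3]
width: 0.358
finger_force: 39.9
t 5.07 slide cm [ 0.76 -4.72  0.59] dr [-0.003 -0.001  0.004] tcp [0.532  0.1985 0.2057]
top (array([271.77595628, 230.85245902]), 183) [0.52925837 0.11085839 0.1       ]
scene (array([361.61290323, 187.94193548]), 155) [0.53028646 0.11325701 0.1       ]
top (array([268.83333333, 229.66666667]), 6) [0.53187045 0.11687657 0.1       ]
scene (array([363.33333333, 190.        ]), 3) [0.53543615 0.12023724 0.1       ]
```

```bash
python3 -m creep '{"fingers":[2.4,2.4,2.4,2.4,2.4],"slide":[[0.3,-2.5,0],[0.7,-4.7,1],[0.7,-4.7,4],[0.7,-4.7,7.5],[0.7,-4.7,7.5]],"dr":[[0,0,0],[0,0,0],[0,0,0],[0,0,0],[0,0,0]]}'; python3 - <<'E'
from h import *
rel(frame(-BY,np.array([0,0,-1.])),np.array([.538,.246,.090]))
im=cams.read_camera("scene");s=get_state();R0=pose()[1]
m=s["tool_pos"]-.0095*R0.apply([0,0,1]);print("expect mid",proj("scene",m),"ring",proj("scene",[.5377,.2459,.084]))
b=blob(im,(3,15),(370,150,90,80));print("blob",b)
cv2.imwrite("pics/place.png",cv2.resize(im[150:240,350:470],None,fx=6,fy=6,interpolation=cv2.INTER_CUBIC)[:,:,::-1])
E
```

```text
t: 5.48
tool_pos: [0.5341, 0.2389, 0.1242]
eef_rot: [0.001, 1.0, 0.016, -0.005]
wrist_force: [-1.9, 0.1, -1.6]
width: 0.358
finger_force: 40.0
t 5.48 slide cm [ 0.45 -0.7   3.41] dr [0.003 0.01  0.001] tcp [0.5341 0.2389 0.1242]
expect mid [411.02993036 194.56816303] ring [409.83868277 212.03820906]
blob (array([411.32954545, 194.15909091]), 176)
```

View pics/place.png

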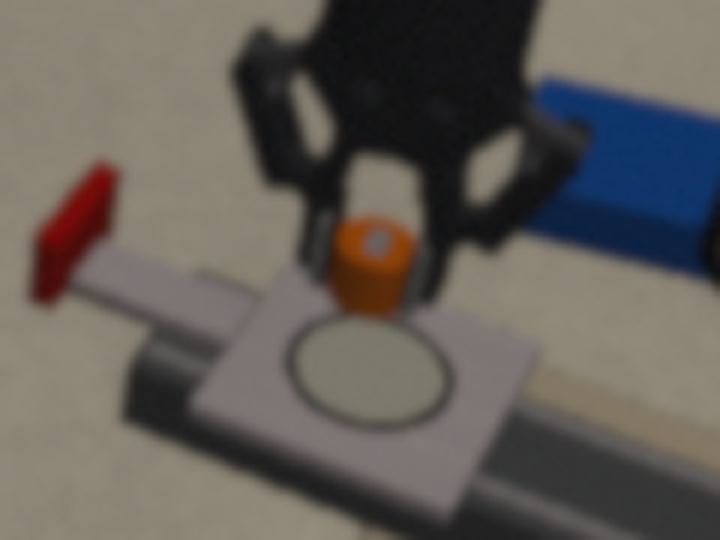

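The upright mount is held over the plate. The ring is centred at about (411,211) in the scene view and the mount at (411,194), as expected. Lowering in small steps.

```bash
python3 -m creep '{"fingers":[2.4,2.4,2.4,2.4,2.4],"slide":[[0.4,-0.7,0.5],[0.4,-0.7,1.2],[0.4,-0.7,2],[0.4,-0.7,2.6],[0.4,-0.7,2.6]],"dr":[[0,0,0],[0,0,0],[0,0,0],[0,0,0],[0,0,0]]}'; python3 -m creep '{"fingers":[2.4,2.4,2.4],"slide":[[0,0,0],[0,0,0],[0,0,0]],"dr":[[0,0,0],[0,0,0],[0,0,0]]}'; python3 - <<'E'
from h import *
rel(frame(-BY,np.array([0,0,-1.])),np.array([.538,.247,.0885]))
E
```

```text
t: 5.95
tool_pos: [0.5418, 0.2469, 0.103]
eef_rot: [0.0, 1.0, 0.015, -0.0]
wrist_force: [-1.2, 0.2, -0.6]
width: 0.359
finger_force: 40.0
t: 6.2
tool_pos: [0.5427, 0.2473, 0.1044]
eef_rot: [-0.0, 1.0, 0.016, 0.001]
wrist_force: [0.1, 0.2, -0.5]
width: 0.358
finger_force: 40.0
t 6.2 slide cm [-0.47  0.01  1.59] dr [-0.    -0.001  0.   ] tcp [0.5427 0.2473 0.1044]
```

```bash
python3 -m creep '{"fingers":[2.4,2.4,2.4,2.4,2.4],"slide":[[-0.4,0,0.4],[-0.4,0,0.8],[-0.4,0,1.1],[-0.4,0,1.1],[-0.4,0,1.1]],"dr":[[0,0,0],[0,0,0],[0,0,0],[0,0,0],[0,0,0]]}'; python3 -m creep '{"fingers":[2.4,2.4,2.4,2.4],"slide":[[0,0,0.15],[0,0,0.3],[0,0,0.3],[0,0,0.3]],"dr":[[0,0,0],[0,0,0],[0,0,0],[0,0,0]]}'; python3 -m creep '{"fingers":[2.4,2.4],"slide":[[0,0,0.1],[0,0,0.1]],"dr":[[0,0,0],[0,0,0]]}'
```

```text
t: 6.62
tool_pos: [0.5382, 0.2471, 0.0926]
eef_rot: [0.0, 1.0, 0.016, 0.0]
wrist_force: [-0.1, 0.3, 0.1]
width: 0.36
finger_force: 40.0
t: 6.95
tool_pos: [0.5384, 0.2471, 0.0899]
eef_rot: [0.0, 1.0, 0.016, 0.0]
wrist_force: [-0.6, 0.3, -0.3]
width: 0.361
finger_force: 40.0
t: 7.12
tool_pos: [0.5384, 0.2471, 0.0889]
eef_rot: [-0.0, 1.0, 0.016, 0.0]
wrist_force: [-0.4, 0.3, -1.5]
width: 0.36
finger_force: 40.0
```

No contact yet, so I continue in 1 mm steps.

```bash
for i in 1; do python3 -m creep '{"fingers":[2.4,2.4],"slide":[[0,0,0.1],[0,0,0.1]],"dr":[[0,0,0],[0,0,0]]}'; done | grep -E "pos|wrist";  python3 -m creep '{"fingers":[2.4,2.4],"slide":[[0,0,0.1],[0,0,0.1]],"dr":[[0,0,0],[0,0,0]]}'| grep -E "pos|wrist"
```

```text
tool_pos: [0.5386, 0.2472, 0.0885]
wrist_force: [-0.5, -0.9, 3.1]
tool_pos: [0.5386, 0.2472, 0.0885]
wrist_force: [-3.3, -1.5, 10.2]
```

Contact at TCP z ≈ 0.0885. Easing off 1 mm and releasing.

```bash
python3 -m creep '{"fingers":[2.6,3.2,3.8,4.4,4.8],"slide":[[0,0,-0.1],[0,0,-0.1],[0,0,-0.1],[0,0,-0.1],[0,0,-0.1]],"dr":[[0,0,0],[0,0,0],[0,0,0],[0,0,0],[0,0,0]]}'; python3 -m creep '{"fingers":[5,5,5],"slide":[[0,0,-0.1],[0,0,-0.1],[0,0,-0.1]],"dr":[[0,0,0],[0,0,0],[0,0,0]]}'; python3 -m creep '{"fingers":[5,5,5,5,5],"slide":[[0,0,-1],[0,0,-2.5],[0,0,-5],[0,0,-8],[0,0,-11]],"dr":[[0,0,0],[0,0,0],[0,0,0],[0,0,0],[0,0,0]]}'; python3 - <<'E'
from h import *
U=np.array([.0077,.134,0]);U/=np.linalg.norm(U)   # carriage direction
# shut fingers, tool x along -/+ push? tool y across: keep y-> world x-ish if reachable
rel(frame(-BY,np.array([0,0,-1.])),np.array([.530,.112,.20])-.045*U)
im=cams.read_camera("scene");print(blob(im,(3,15),(370,150,90,80)),proj("scene",[.5377,.2459,.098]))
cv2.imwrite("pics/placed.png",cv2.resize(im[130:240,350:470],None,fx=5,fy=5,interpolation=cv2.INTER_CUBIC)[:,:,::-1])
E
```

```text
t: 7.87
tool_pos: [0.5383, 0.2471, 0.0876]
eef_rot: [0.0, 1.0, 0.016, 0.0]
wrist_force: [-0.6, -0.4, 0.8]
width: 0.563
finger_force: 0.0
t: 8.12
tool_pos: [0.5385, 0.2472, 0.0889]
eef_rot: [-0.0, 1.0, 0.016, 0.0]
wrist_force: [1.7, 0.6, -0.3]
width: 0.586
finger_force: 0.0
t: 8.53
tool_pos: [0.5379, 0.2471, 0.2004]
eef_rot: [0.0, 1.0, 0.016, -0.0]
wrist_force: [1.0, 0.8, -0.8]
width: 0.586
finger_force: 0.0
t 8.53 slide cm [-1.61 17.96  0.05] dr [0. 0. 0.] tcp [0.5379 0.2471 0.2004]
(array([411.81761006, 207.41509434]), 159) [410.79661723 207.8968968 ]
```

View pics/placed.png

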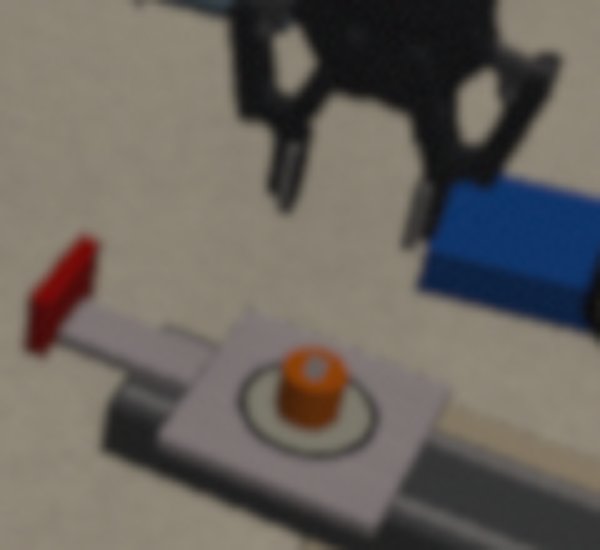

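The mount stands centred in the ring, sample up, at about (412,207), and the gripper is clear. Now to get behind the red tab with the fingers shut.

```bash
python3 -m creep '{"fingers":[4,2,0,0,0],"slide":[[-0.3,3,0],[-0.6,7,0],[-1,11,0],[-1.3,15,0],[-1.6,18,0]],"dr":[[0,0,0],[0,0,0],[0,0,0],[0,0,0],[0,0,0]]}';  python3 -m creep '{"fingers":[0,0,0,0,0],"slide":[[0,0,0],[0,0,3],[0,0,6.5],[0,0,10],[0,0,10]],"dr":[[0,0,0],[0,0,0],[0,0,0],[0,0,0],[0,0,0]]}'; python3 - <<'E'
from h import *
U=np.array([.0077,.134,0]);U/=np.linalg.norm(U)
for k in(-.025,.113,.123):rel(frame(-BY,np.array([0,0,-1.])),np.array([.530,.112,.098])+k*U)
E
```

```text
t: 9.0
tool_pos: [0.5277, 0.0642, 0.1998]
eef_rot: [0.0, 1.0, 0.015, 0.001]
wrist_force: [0.5, 0.3, 0.4]
width: 0.0
finger_force: 0.0
t: 9.42
tool_pos: [0.5234, 0.0674, 0.0935]
eef_rot: [-0.001, 1.0, 0.015, -0.005]
wrist_force: [-1.6, 0.5, -1.0]
width: -0.005
finger_force: 0.0
t 9.42 slide cm [ 0.57 -1.95 -0.45] dr [-0.002  0.01  -0.   ] tcp [0.5234 0.0674 0.0935]
t 9.42 slide cm [  1.79 -15.7   -0.45] dr [-0.002  0.01  -0.   ] tcp [0.5234 0.0674 0.0935]
t 9.42 slide cm [  1.87 -16.69  -0.44] dr [-0.002  0.01  -0.   ] tcp [0.5234 0.0674 0.0935]
```

```bash
python3 -m creep '{"fingers":[0,0,0,0,0],"slide":[[0.2,-0.5,-0.2],[0.4,-1,-0.2],[0.5,-1.5,-0.2],[0.5,-2,-0.2],[0.5,-2.5,-0.2]],"dr":[[0,0,0],[0,0,0],[0,0,0],[0,0,0],[0,0,0]]}';  python3 -m creep '{"fingers":[0,0,0,0,0],"slide":[[0.05,-0.5,0],[0.1,-1.2,0],[0.18,-2,0],[0.27,-3,0],[0.36,-4,0]],"dr":[[0,0,0],[0,0,0],[0,0,0],[0,0,0],[0,0,0]]}'; python3 -m creep '{"fingers":[0,0,0,0,0],"slide":[[0.09,-1,0],[0.18,-2,0],[0.27,-3,0],[0.36,-4,0],[0.36,-4,0]],"dr":[[0,0,0],[0,0,0],[0,0,0],[0,0,0],[0,0,0]]}'; python3 - <<'E'
from h import *
U=np.array([.0077,.134,0]);U/=np.linalg.norm(U)
for k in(.113,):rel(frame(-BY,np.array([0,0,-1.])),np.array([.530,.112,.098])+k*U)
im=cams.read_camera("scene")
cv2.imwrite("pics/push.png",cv2.resize(im[120:280,340:540],None,fx=4,fy=3.75,interpolation=cv2.INTER_CUBIC)[:,:,::-1])
E
```

```text
t: 9.83
tool_pos: [0.5335, 0.0926, 0.1027]
eef_rot: [0.0, 1.0, 0.016, 0.002]
wrist_force: [1.6, -3.9, 0.7]
width: -0.002
finger_force: 1.7
t: 10.25
tool_pos: [0.5346, 0.1328, 0.101]
eef_rot: [0.0, 1.0, 0.015, 0.0]
wrist_force: [0.3, -2.9, 2.6]
width: 0.003
finger_force: 1.4
t: 10.67
tool_pos: [0.5365, 0.1745, 0.1007]
eef_rot: [-0.001, 1.0, 0.016, 0.0]
wrist_force: [-0.3, 0.5, -0.6]
width: -0.0
finger_force: 0.0
t 10.67 slide cm [ 0.16 -5.03  0.28] dr [-0.001 -0.     0.002] tcp [0.5365 0.1745 0.1007]
```

View pics/push.png

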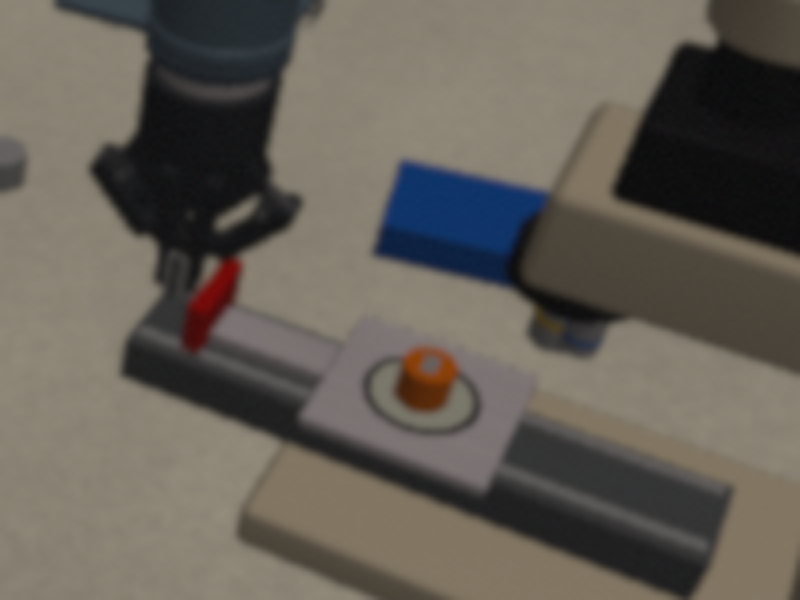

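The carriage is moving, with the mount still centred at crop (427,378) in the ring. The objective is ahead at (568,335). Pushing on, slower near the stop.

```bash
python3 -m creep '{"fingers":[0,0,0,0,0],"slide":[[0.05,-0.5,0],[0.1,-1.3,0],[0.15,-2,0],[0.2,-2.5,0],[0.2,-2.9,0]],"dr":[[0,0,0],[0,0,0],[0,0,0],[0,0,0],[0,0,0]]}'; python3 -m creep '{"fingers":[0,0,0,0],"slide":[[0.03,-0.3,0],[0.06,-0.6,0],[0.08,-0.8,0],[0.1,-1,0]],"dr":[[0,0,0],[0,0,0],[0,0,0],[0,0,0]]}'
```

```text
t: 11.13
tool_pos: [0.5379, 0.2017, 0.1007]
eef_rot: [0.0, 1.0, 0.016, 0.0]
wrist_force: [1.1, -2.8, -1.0]
width: 0.001
finger_force: 1.1
t: 11.47
tool_pos: [0.5386, 0.2113, 0.1008]
eef_rot: [0.0, 1.0, 0.016, 0.0]
wrist_force: [-0.1, -2.1, -1.1]
width: -0.0
finger_force: 1.1
```

```bash
python3 -m creep '{"fingers":[0,0,0,0],"slide":[[0.02,-0.2,0],[0.04,-0.4,0],[0.06,-0.6,0],[0.08,-0.8,0]],"dr":[[0,0,0],[0,0,0],[0,0,0],[0,0,0]]}'|grep -E "pos|wrist"; python3 -m creep '{"fingers":[0,0,0],"slide":[[0.02,-0.2,0],[0.04,-0.4,0],[0.04,-0.4,0]],"dr":[[0,0,0],[0,0,0],[0,0,0]]}'|grep -E "pos|wrist"
```

```text
tool_pos: [0.5391, 0.2193, 0.1009]
wrist_force: [-1.4, -1.7, -2.1]
tool_pos: [0.5396, 0.2237, 0.101]
wrist_force: [-1.6, -1.4, -0.8]
```

```bash
python3 -m creep '{"fingers":[0,0,0],"slide":[[0,-0.2,0],[0,-0.3,0],[0,-0.3,0]],"dr":[[0,0,0],[0,0,0],[0,0,0]]}'|grep -E "pos|wrist"; python3 -m creep '{"fingers":[0,0,0],"slide":[[0,-0.15,0],[0,-0.3,0],[0,-0.3,0]],"dr":[[0,0,0],[0,0,0],[0,0,0]]}'|grep -E "pos|wrist"
```

```text
tool_pos: [0.5397, 0.2265, 0.1011]
wrist_force: [-0.3, -2.1, -0.5]
tool_pos: [0.5397, 0.2295, 0.1011]
wrist_force: [-0.1, -2.6, -0.8]
```

```bash
python3 -m creep '{"fingers":[0,0,0],"slide":[[0,-0.1,0],[0,-0.2,0],[0,-0.2,0]],"dr":[[0,0,0],[0,0,0],[0,0,0]]}'|grep -E "pos|wrist"; python3 -m creep '{"fingers":[0,0,0],"slide":[[0,-0.1,0],[0,-0.2,0],[0,-0.2,0]],"dr":[[0,0,0],[0,0,0],[0,0,0]]}'|grep -E "pos|wrist"
```

```text
tool_pos: [0.5397, 0.2309, 0.1011]
wrist_force: [1.2, -3.3, 0.4]
tool_pos: [0.5397, 0.2313, 0.1011]
wrist_force: [2.8, -9.7, -0.1]
```

The force rises at y = 0.231, so the carriage is at its stop. Backing off and checking.

```bash
python3 -m creep '{"fingers":[0,0,0,0,0],"slide":[[0,0.3,0],[0,1.5,0],[0,3,0],[0,5,-1],[0,6,-4]],"dr":[[0,0,0],[0,0,0],[0,0,0],[0,0,0],[0,0,0]]}'; python3 -m creep '{"fingers":[0,0,0],"slide":[[0,0,-2],[0,0,-2],[0,0,-2]],"dr":[[0,0,0],[0,0,0],[0,0,0]]}'|grep -E "pos|wrist"; python3 - <<'E'
from h import *
im=cams.read_camera("scene")
b=blob(im,(3,15),(420,190,80,80));print(b)
for n in("carriage_spot","orange_mount_mid","carriage_tab"):print(n,[(np.round(d["at"],1).tolist(),round(d["p"],2)) for d in finder.mark_of("scene",n)[:4]])
U=np.array([.0077,.134,0]);U/=np.linalg.norm(U)
print(proj("scene",np.array([.5377,.2459,.084])+.139*U),proj("scene",np.array([.5377,.2459,.098])+.139*U),plane("scene",b[0],.1))
cv2.imwrite("pics/home.png",cv2.resize(im[150:300,360:540],None,fx=4,fy=4,interpolation=cv2.INTER_CUBIC)[:,:,::-1])
E
```

```text
t: 13.47
tool_pos: [0.5376, 0.1713, 0.1371]
eef_rot: [0.0, 1.0, 0.015, -0.004]
wrist_force: [0.8, 0.4, 0.6]
width: -0.0
finger_force: 0.0
tool_pos: [0.5418, 0.1731, 0.1623]
wrist_force: [-0.0, 1.2, -0.5]
(array([468.73655914, 229.74731183]), 186)
carriage_spot [([466.5, 235.0], 0.81)]
orange_mount_mid [([471.0, 228.5], 0.58), ([268.9, 154.8], 0.5), ([253.1, 146.1], 0.48), ([217.7, 182.7], 0.48)]
carriage_tab [([413.6, 209.8], 0.6)]
[466.60726197 234.68772073] [468.21051273 230.53780597] [0.54474911 0.38513096 0.1       ]
```

View pics/home.png

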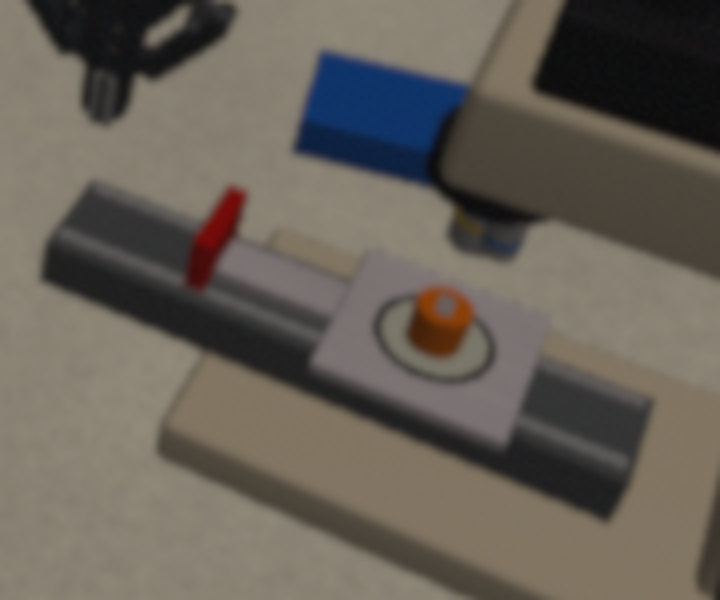

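The ring is at (466.5,235.0) in the picture, which matches 139 mm of travel out of a possible 140. The stop was felt, the mount stands upright in mid-ring under the objective, and the gripper is clear. Handing in.

```bash
python3 -c "
from station import r
print(r.hand_in())"
```

```text
the job is handed in; nothing more can be done
None
```

I set the orange mount down in the ring, polished face up, released it, and pushed the carriage to its stop under the objective. I handed the job in at about 14 s; no verdict came back.

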